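# Push the card terminal through the gap in the counter divider

### The arm

A 6-joint arm with a two-finger parallel gripper is mounted at the origin on a cart in front of the work surface, level with it; the furniture and walls round the work are solid. World frame = base frame: x ahead of the robot, y to its left, z up, the work surface at z = 0. Lengths are in m, angles in degrees, forces in N, time in s.
With the tool pointing down it reaches from about 0.35 to 0.875 m from the base axis. Payload 4.2 kg.
Tool frame: the origin (TCP) lies midway between the tips of the shut fingers; the grasp point (between the pads) lies 19 mm behind it; z points along the fingers, y is the direction in which the jaws open and shut (so a half turn about z gives the same grasp; the last joint's range is limited). The gripper opens to 87 mm and grips with 3 to 60 N. Pads are 19 mm wide; open, the fingers measure 117 mm over their backs; the gripper's body (75 mm by 190 mm) begins 51 mm behind the grasp point.
Start: joints at [80.592, 22.042, 0.453, 0, -68.411, -14.817], TCP at [0.256, 0.57, 0.2] pointing down, gripper open.
Joint ranges: [-179.83, 179.83], [-69.29, 118.12], [-61.27, 80.66], [-181.25, 117.63], [-171.15, -9.14], [-177.46, 177.46]. Speed limits (degrees/s): [159.86, 159.86, 180, 180, 180, 180].

### API

Orientations are given as a 3x3 rotation matrix whose columns are the frame's x, y, z axes.
In Python, from station import r gives the robot as it stands.
- The arm moves only by the tool play_rows, never from a script. Its argument "commands" is a list that holds one entry, the list of rows, each a list of 7 numbers: the shift along the world's x, y, z in m, then the turn, a rotation vector about the world's x, y, z in rad, then the closure, from 0 (fully open) to 1 (shut). A call has 1 to 5 rows; each row is the pose to reach, as a shift and turn from the pose commanded when the call began; what a row does not reach only later rows make up. A row lasts 1/10 s, in which the tool goes at most 50 mm and 8.59 degrees, less where a joint would pass 70% of its speed; a pose out of reach is approached as far as the arm can. A call with a gripper value outside its range is refused whole. The fingers move at their own pace and stop on an object; the grip force is fixed at half the most. Time passes only in rows, so rows that repeat a pose let the fingers close. It gives the time, the measured TCP pose, the force and the opening at its end, in the units of the state.
- r.sense(): the state, without advancing time (a new reading comes with each control period).
- r.capture(name): name is "scene" or "top" or "wrist"; returns a dict with "image" (480x640x3 uint8, red, green, blue), "range_z" (480x640 float32, m along the optical axis (not along the pixel's ray), 0 where there is no reading), "intrinsics" (3x3 intrinsics, pixels), "extrinsics" (4x4, takes a point from camera to world coordinates); the wrist camera has in their place "mount" (4x4, takes a point from camera to tool coordinates, whose origin is the TCP and whose axes are the flange's). Camera axes: x right, y up, looking along -z (the intrinsics and any distortion apply to the point x, -y, -z); pixel columns grow to the right and rows downward; lengths in m; the calibration is good to about 2 mm. The wrist camera is an equidistant fisheye: a pixel r from the principal point sees the ray r / f radians off the axis. A picture is of the moment at which its call begins: read the wrist's pose just before it.
- r.finish_job(): hands the job in, once; it reports no verdict.
The state is a dict: "time_s": time; "joints": joint angles; "joint_velocities": joint speeds; "effort": joint torques, N m; "tcp_pos": TCP position; "ee_rot": TCP orientation; "wrist_force": force on the tool from outside, world axes, zero at the start; "moment": the same for the moment, N m; "gripper_width": opening from 0.0 (shut) to 1.0 (fully open).
Only numpy, scipy, OpenCV 4.12 (cv2) and the standard library are available. Lean on these libraries where they do the work, as an engineer would, in place of code of your own. Each camera call takes 0.05 s, during which the arm holds its last target. There are 200 camera calls.

### The job

A customer at the pick-up end of the counter wants to pay: push the card terminal along the counter top with the fingertips, without lifting or tipping it, lengthwise through the gap between the two bars of the low divider. Leave it lying on the pick-up side with its back end clear of the divider but no more than a hand's breadth past it, opposite the gap and pointing straight away from the divider. Leave the bowl, the cup and the sauce bottle where they stand.

Things in the scene. Friction and masses are not known exactly. Their poses are not given: they have to be found in the camera images.
- divider: Fixed low divider (mm): two dark wooden bars in line, rounded steel ends, each 130 long, 22 thick, 42 high, with an 88 gap between. Origin: counter top, middle of the gap. x: level, straight through the gap from the till side (-x, where the terminal starts) to the pick-up side (+x). y: along the bars, which span 44 to 174 either side; end radius 11; faces at x = +/-11. Place and heading vary.
- card_terminal: Loose white card terminal with dark top, lying flat: box 171 mm long (its x), 81 wide (its y; 80 at the sides that touch), 36 high, about 0.27 to 0.44 kg. Origin: centre of its underside. x points to its front end, which starts toward the gap, up to 23 degrees askew and 50 mm off the gap's middle line. Slides with ordinary friction; stops when no longer pushed.
- terminal_front (a point): middle of the terminal's front end face (the end that goes through the gap first), 17 mm above its underside
- terminal_back (a point): middle of the terminal's back end face, 17 mm above its underside, 85.5 mm behind its origin
- rice_bowl: bystander: loose beige bowl, 93 mm across, 64 mm high, on the pick-up side, origin at the centre of its underside
- dip_cup: bystander: loose small white cup, 76 mm across, 47 mm high, on the pick-up side, origin at the centre of its underside
- sauce_bottle: bystander: loose yellow squeeze bottle, 62 mm across, 206 mm high, on the pick-up side, origin at the centre of its underside

How it is judged (in metres and radians):
On the way:
1. the terminal lies lengthwise in the gap, flat on the counter, its middle within 35 mm of the divider's line (x of card_terminal in the frame of divider between -0.035 and 0.035 m and y of card_terminal in the frame of divider between -0.01 and 0.01 m and angle between the x axis of card_terminal and the x axis of divider, either way round below 0.15 rad and height (world z) of card_terminal below 0.008 m), for 0.05 s.
At the end, for the whole second after the job is handed in: The terminal lies flat and still on the pick-up side, its back end past the divider's far face by no more than about 90 mm, within 35 mm of the gap's middle line and within 15 degrees of it; bowl, cup and bottle are within 20 mm of where they stood (x of terminal_back in the frame of divider between 0.011 and 0.1 m and x of card_terminal in the frame of divider above 0.09 m and y of card_terminal in the frame of divider between -0.035 and 0.035 m and angle between the x axis of card_terminal and the x axis of divider, either way round below 0.26 rad and height (world z) of card_terminal below 0.005 m and angle between card_terminal's own z axis and vertical below 0.05 rad and linear speed of card_terminal below 0.01 m/s and distance of each of rice_bowl, dip_cup, sauce_bottle from where it was at the start of the episode below 0.02 m); the robot touches nothing.
It fails at once if the terminal is lifted off the counter (more than 15 mm) or tipped (more than 15 degrees) (height (world z) of card_terminal above 0.015 m or angle between card_terminal's own z axis and vertical above 0.26 rad).
It fails at once if the bowl, the cup or the sauce bottle is shifted by more than 20 mm or tipped over (distance of any of rice_bowl, dip_cup, sauce_bottle from where it was at the start of the episode above 0.02 m or angle between any of rice_bowl, dip_cup, sauce_bottle's own z axis and vertical above 0.5 rad).
It also fails if it takes over 61 s, if anything falls off the work surface, if the arm or the gripper's body presses on something with over 40 N, if the wrist force passes 120 N, or if a joint passes its speed limit or range.

## Working session

There is one attempt and no reset: what is moved stays moved. The work goes in short steps, Python scripts to look and compute and a tool call to move; the robot and the scene stay as the last step left them, time stands still between calls to the robot, and variables do not carry over. Pictures are saved under pics/ and viewed, about 8 in all and at most 12, crops included, and the job is handed in when it is done.

Besides the shell and the picture viewer there is one more tool, called after "Call:" as a command line: name --argument value ..., lists and objects as JSON in quotes. play_rows: Moves the arm, as the interface text tells. Its arguments: {"type":"object","properties":{"commands":{"type":"array","items":{"type":"array","items":{"type":"array","items":{"type":"number"}}}}},"required":["commands"]}

```bash
mkdir -p pics; ls; python3 - <<'E'
from station import r
import cv2,numpy as np
s=r.sense();print(s['time_s'],s['tcp_pos'],s['ee_rot'],s['gripper_width'])
for n in('top','scene'):
    c=r.capture(n);np.savez(f'{n}0.npz',**c)
    cv2.imwrite(f'pics/{n}0.png',c['image'][...,::-1]);print(n,c['intrinsics'],c['extrinsics'],(c['range_z']>0).mean())
E
```

```text
pics
0.0 [0.25616433 0.56938694 0.1985505 ] [[ 9.11868742e-01 -4.10481125e-01 -8.01631576e-04]
 [-4.10481896e-01 -9.11866501e-01 -2.02417422e-03]
 [ 9.99043286e-05  2.17483645e-03 -9.99997630e-01]] 1.0028115297666589
top [[471.29044853   0.         316.53783476]
 [  0.         471.29044853 248.71109512]
 [  0.           0.           1.        ]] [[-0.06542958  0.97114431 -0.22934188  0.31587954]
 [-0.99783719 -0.0651319   0.00887579 -0.15133148]
 [-0.0063178   0.22942659  0.97330546  0.96942801]
 [ 0.          0.          0.          1.        ]] 0.9960514322916667
scene [[582.43437315   0.         311.57906933]
 [  0.         582.43437315 243.42043303]
 [  0.           0.           1.        ]] [[ 0.89349972  0.32948533 -0.30511909  0.1596786 ]
 [-0.44905767  0.65203317 -0.61090094 -0.88212903]
 [-0.00233513  0.68285589  0.73054937  0.90773113]
 [ 0.          0.          0.          1.        ]] 0.9959147135416667
```

View pics/top0.png

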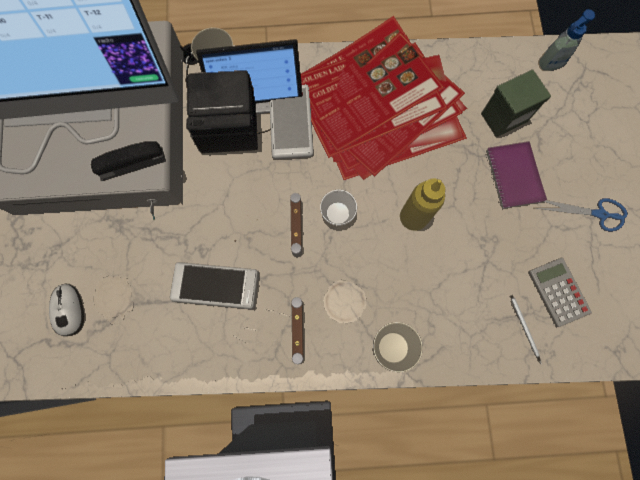

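View pics/scene0.png

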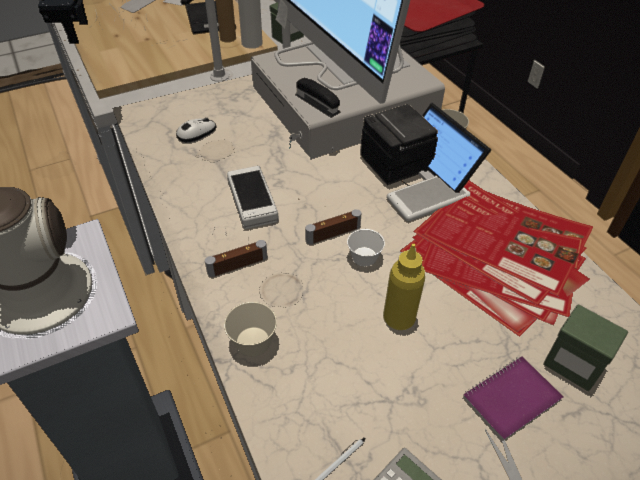

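The top view shows the terminal at about (215,285) with its front end pointing right, and the divider bars at (296,225) and (297,330). The cup is at (338,210), the bottle at (423,205) and the bowl at (397,347). In this view, up is roughly +x and right is roughly -y.

```bash
cat > h.py <<'E'
import numpy as np,cv2
def cloud(c):
    K=c['intrinsics'];T=c['extrinsics'];d=c['range_z'];v,u=np.mgrid[:480,:640]
    p=np.stack([(u-K[0,2])/K[0,0]*d,-(v-K[1,2])/K[1,1]*d,-d],-1)
    return p@T[:3,:3].T+T[:3,3]
def ray(c,uv,z):
    K=c['intrinsics'];T=c['extrinsics'];uv=np.atleast_2d(uv).astype(float)
    d=np.c_[(uv[:,0]-K[0,2])/K[0,0],-(uv[:,1]-K[1,2])/K[1,1],-np.ones(len(uv))]@T[:3,:3].T
    return (T[:3,3]+d*((z-T[2,3])/d[:,2])[:,None])[:,:2]
def topface(c,lo,hi,box,h):
    """comps of pixels with heights in lo..hi: min-area rect after casting the outline on plane z=h"""
    P=cloud(c);x0,x1,y0,y1=box
    m=(P[...,2]>lo)&(P[...,2]<hi)&(P[...,0]>x0)&(P[...,0]<x1)&(P[...,1]>y0)&(P[...,1]<y1)&(c['range_z']>0)
    n,L,S,_=cv2.connectedComponentsWithStats(m.astype(np.uint8));out=[]
    for i in range(1,n):
        if S[i,4]<60: continue
        v,u=np.nonzero(L==i);q=ray(c,np.c_[u,v],h)
        (cx,cy),(w,l),a=cv2.minAreaRect((q*1000).astype(np.float32))
        if w>l: a+=90;w,l=l,w
        a=a+90  # direction of long side
        out.append((round(cx),round(cy),round(w),round(l),round((a+90)%180-90,1),S[i,4],np.round(np.median(P[L==i],0)*1000).tolist()))
    return out
E
python3 - <<'E'
from h import *
for n in('top','scene'):
    c=np.load(f'{n}0.npz');P=cloud(c)
    print(n,'table z',np.median(P[250:270,(330 if n=="top" else 280):(370 if n=="top" else 300)][...,2]))
    for lo,hi,h in((.026,.039,.036),(.036,.046,.042)):
        for o in topface(c,lo,hi,(.2,.75,-.35,.5),h): print(h,o)
    print('all')
    for o in topface(c,.012,.25,(.2,.62,-.35,.5),.03): print(o)
E
```

```text
top table z -0.0008432058826733368
0.036 (692, 128, 48, 105, -29.8, np.int32(120), [666.0, 122.0, 32.0])
0.036 (626, -211, 62, 67, 83.3, np.int32(179), [641.0, -213.0, 34.0])
0.036 (658, 330, 7, 300, 89.9, np.int32(311), [660.0, 331.0, 32.0])
0.036 (593, -120, 19, 47, -3.3, np.int32(80), [597.0, -121.0, 38.0])
0.036 (476, 50, 80, 169, 80.8, np.int32(3265), [476.0, 51.0, 33.0])
0.036 (446, 353, 50, 81, 20.6, np.int32(647), [441.0, 355.0, 31.0])
0.036 (376, -111, 20, 70, -3.3, np.int32(133), [373.0, -115.0, 38.0])
0.036 (331, -301, 74, 74, -5.4, np.int32(237), [332.0, -316.0, 33.0])
0.042 (631, -209, 55, 75, -84.0, np.int32(169), [642.0, -212.0, 42.0])
0.042 (592, -120, 21, 128, -2.2, np.int32(576), [592.0, -120.0, 40.0])
0.042 (645, 300, 35, 360, -89.6, np.int32(298), [660.0, 291.0, 41.0])
0.042 (376, -111, 21, 127, -2.1, np.int32(681), [374.0, -111.0, 40.0])
0.042 (331, -301, 79, 79, -5.4, np.int32(219), [334.0, -315.0, 42.0])
all
(615, -360, 24, 80, -35.3, np.int32(316), [595.0, -346.0, 85.0])
(605, -210, 37, 76, 89.6, np.int32(143), [605.0, -228.0, 38.0])
(575, -120, 21, 96, -3.0, 
[... 1351 characters left out ...]
171), [636.0, -182.0, 42.0])
0.042 (373, -113, 29, 128, -2.9, np.int32(576), [372.0, -113.0, 42.0])
0.042 (602, -234, 20, 60, -32.0, np.int32(69), [597.0, -237.0, 40.0])
0.042 (335, -282, 53, 79, -16.7, np.int32(228), [338.0, -269.0, 41.0])
0.042 (321, -333, 15, 58, -14.5, np.int32(61), [320.0, -336.0, 40.0])
all
(441, 343, 80, 105, 3.8, np.int32(613), [441.0, 344.0, 27.0])
(473, 46, 82, 193, 80.9, np.int32(2097), [471.0, 34.0, 36.0])
(574, -122, 50, 104, -4.2, np.int32(705), [571.0, -126.0, 37.0])
(605, -202, 46, 94, 89.1, np.int32(375), [602.0, -211.0, 33.0])
(375, -112, 50, 134, -2.9, np.int32(1075), [372.0, -117.0, 38.0])
(338, -284, 96, 114, -83.4, np.int32(1699), [333.0, -277.0, 44.0])
```

Call:
play_rows --commands '[[[0.013, -0.046, 0, 0, 0, 0.08, 0], [0.026, -0.092, 0, 0, 0, 0.16, 0], [0.039, -0.138, 0, 0, 0, 0.24, 0], [0.052, -0.184, 0, 0, 0, 0.32, 0], [0.065, -0.23, 0, 0, 0, 0.38, 0]]]'

```text
time_s: 0.6
tcp_pos: [0.3214, 0.3378, 0.1993]
ee_rot: [[0.999, -0.039, -0.0], [-0.039, -0.999, -0.001], [-0.0, 0.001, -1.0]]
wrist_force: [0.8, 1.1, 0.6]
gripper_width: 1.002
```

Call:
play_rows --commands '[[[0.013, -0.046, 0, 0, 0, 0, 0], [0.026, -0.092, 0, 0, 0, 0, 0], [0.039, -0.138, 0, 0, 0, 0, 0], [0.052, -0.184, 0, 0, 0, 0, 0], [0.065, -0.23, 0, 0, 0, 0, 0]]]'

```text
time_s: 1.1
tcp_pos: [0.3862, 0.108, 0.1997]
ee_rot: [[0.999, -0.042, 0.0], [-0.042, -0.999, 0.0], [0.0, -0.0, -1.0]]
wrist_force: [1.2, 0.3, 0.5]
gripper_width: 0.998
```

Call:
play_rows --commands '[[[0.001, -0.03, -0.038, 0, 0, 0, 0], [0.002, -0.055, -0.08, 0, 0, 0, 0], [0.002, -0.055, -0.12, 0, 0, 0, 0], [0.002, -0.055, -0.16, 0, 0, 0, 0], [0.002, -0.055, -0.187, 0, 0, 0, 0]]]'

```text
time_s: 1.6
tcp_pos: [0.387, 0.0537, 0.0105]
ee_rot: [[0.999, -0.044, -0.003], [-0.044, -0.999, -0.001], [-0.003, 0.002, -1.0]]
wrist_force: [-0.8, -0.2, -0.6]
gripper_width: 1.005
```

Call:
play_rows --commands '[[[0.008, 0, 0, 0, 0, 0, 0], [0.016, -0.001, 0, 0, 0, 0, 0], [0.024, -0.001, 0, 0, 0, 0, 0], [0.03, -0.001, 0, 0, 0, 0, 0], [0.036, -0.002, 0, 0, 0, 0, 0]]]'

```text
time_s: 2.1
tcp_pos: [0.4259, 0.0534, 0.0138]
ee_rot: [[0.999, -0.043, 0.003], [-0.043, -0.999, 0.001], [0.002, -0.001, -1.0]]
wrist_force: [0.2, 1.0, -0.4]
gripper_width: 1.002
```

```bash
cat > meas.py <<'E'
from h import *
from station import r
import sys
O=np.array([483.5,-116]);a=np.deg2rad(-92.4);ex=np.array([np.cos(a),np.sin(a)]);ey=np.array([-ex[1],ex[0]])
s=r.sense();t=np.array(s['tcp_pos'])*1000
print(s['time_s'],'tcp',t.round(1),'div',((t[:2]-O)@ex).round(1),((t[:2]-O)@ey).round(1),s['wrist_force'].round(1) if hasattr(s['wrist_force'],'round') else s['wrist_force'])
for n in('top','scene'):
    c=r.capture(n)
    if len(sys.argv)>1: cv2.imwrite(f'pics/{n}_{sys.argv[1]}.png',c['image'][...,::-1])
    P=cloud(c)
    for o in topface(c,.026,.0385,(.35,.6,-.4,.2),.036):
        if 60<o[2]<95 and o[3]>120:
            d=np.array(o[:2])-O;print(n,o,'div x,y,head',(d@ex).round(1),(d@ey).round(1),round((o[4]-87.6+90)%180-90,1))
E
python3 meas.py a
```

```text
2.1 tcp [425.9  53.4  13.8] div -166.9 -64.6 [ 0.2  1.  -0.4]
scene (473, 45, 79, 180, 80.7, np.int32(1013), [480.0, 10.0, 36.0]) div x,y,head -160.4 -17.2 -6.9
```

```bash
python3 - <<'E'
import cv2
a=cv2.imread('pics/top_a.png')[200:360,150:330];b=cv2.imread('pics/scene_a.png')[120:290,160:360]
cv2.imwrite('pics/ab.png',cv2.hconcat([cv2.resize(a,(400,400)),cv2.resize(b,(400,400))]))
E
```

```text
(no output)
```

View pics/ab.png

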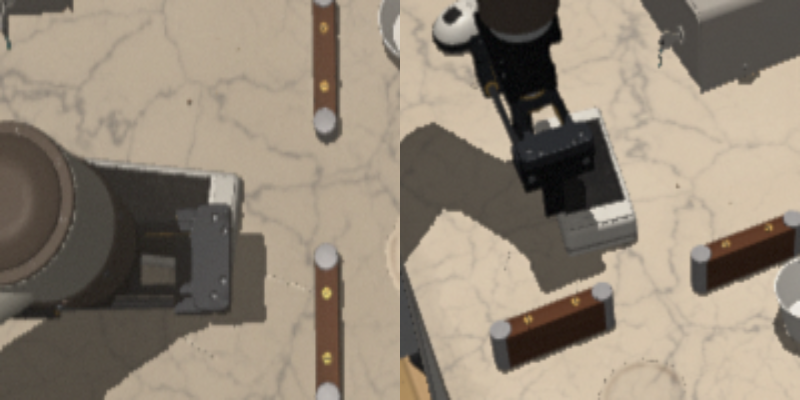

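The crop shows the open fingers beside the terminal's near side, close to touching. The terminal hasn't moved. I'll keep going with the sideways alignment.

Call:
play_rows --commands '[[[0.004, 0, 0, 0, 0, 0, 0], [0.008, 0, 0, 0, 0, 0, 0], [0.011, 0, 0, 0, 0, 0, 0], [0.014, -0.001, 0, 0, 0, 0, 0], [0.014, -0.001, 0, 0, 0, 0, 0]]]'

```text
time_s: 2.7
tcp_pos: [0.4388, 0.0519, 0.0126]
ee_rot: [[0.999, -0.043, 0.0], [-0.043, -0.999, 0.0], [0.0, -0.0, -1.0]]
wrist_force: [0.1, 0.3, -0.1]
gripper_width: 0.995
```

```bash
python3 meas.py b
```

```text
2.7 tcp [438.8  51.9  12.6] div -165.9 -51.7 [ 0.1  0.3 -0.1]
scene (473, 46, 79, 178, 80.7, np.int32(805), [477.0, -0.0, 35.0]) div x,y,head -161.4 -17.3 -6.9
```

```bash
python3 - <<'E'
import cv2
a=cv2.imread('pics/top_b.png')[200:360,150:330];b=cv2.imread('pics/scene_b.png')[140:260,200:320]
cv2.imwrite('pics/bb.png',cv2.hconcat([cv2.resize(a,(400,400)),cv2.resize(b,(400,400))]))
from station import r
c=r.capture('wrist');cv2.imwrite('pics/w_b.png',c['image'][...,::-1]);print(c['mount'],c['intrinsics'])
E
```

```text
[[ 1.58650308e-03  9.59462968e-01  2.81830262e-01  7.62960530e-02]
 [ 9.99998734e-01 -1.48880258e-03 -5.60799020e-04  1.09742203e-03]
 [-1.18476272e-04  2.81830795e-01 -9.59464116e-01 -1.84340835e-01]
 [ 0.00000000e+00  0.00000000e+00  0.00000000e+00  1.00000000e+00]] [[371.64829954   0.         313.42576801]
 [  0.         371.64829954 236.67377824]
 [  0.           0.           1.        ]]
```

View pics/bb.png

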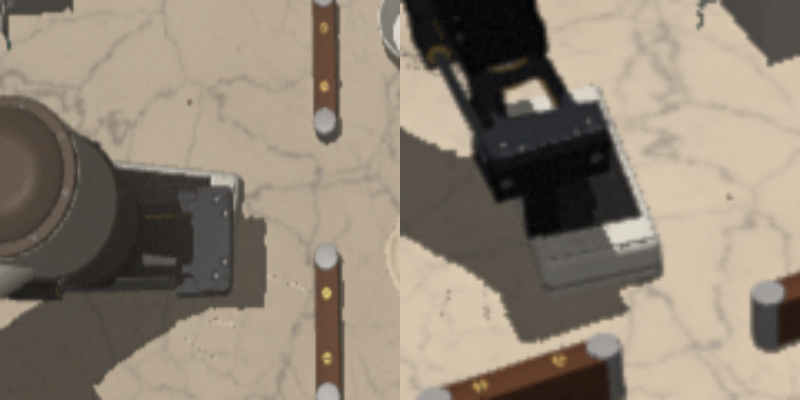

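View pics/w_b.png

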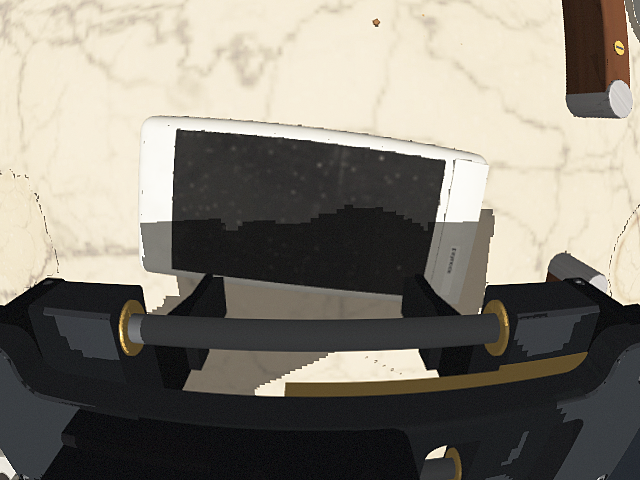

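The wrist view shows the front finger just reaching the terminal's near side at about (415,295). The gap-side bar ends are at (598,95) and (578,270). I'll cross-check positions using the wrist range data.

```bash
cat > wm.py <<'E'
from h import *
from station import r
import sys
O=np.array([483.5,-116]);a=np.deg2rad(-92.4);ex=np.array([np.cos(a),np.sin(a)]);ey=np.array([-ex[1],ex[0]])
def wcloud():
    s=r.sense();c=r.capture('wrist');K=c['intrinsics'];d=c['range_z'];v,u=np.mgrid[:480,:640]
    x=u-K[0,2];y=v-K[1,2];R=np.hypot(x,y)+1e-9;t=R/K[0,0];k=np.tan(t)/R
    p=np.stack([x*k*d,-y*k*d,-d],-1);M=c['mount'];p=p@M[:3,:3].T+M[:3,3]
    return s,c,p@np.array(s['ee_rot']).T+np.array(s['tcp_pos']),d
def report():
    s,c,P,d=wcloud();P=P*1000;t=np.array(s['tcp_pos'])*1000
    print(s['time_s'],'tcp',t.round(1),'div',((t[:2]-O)@ex).round(1),((t[:2]-O)@ey).round(1),'F',np.round(s['wrist_force'],1),'table',np.median(P[...,2][(d>0)&(abs(P[...,2])<12)]).round(1))
    Q=np.stack([(P[...,:2]-O)@ex,(P[...,:2]-O)@ey],-1)
    img=c['image'].astype(int)
    m=(d>0)&(P[...,2]>28)&(P[...,2]<41)&(abs(Q[...,1])<90)&(Q[...,0]<260)&(Q[...,0]>-300)
    bright=(img.min(2)>140)
    dark=cv2.morphologyEx((m&(abs(Q[...,1])<200)).astype(np.uint8),cv2.MORPH_OPEN,np.ones((5,5)))
    n,L,S,_=cv2.connectedComponentsWithStats(dark)
    for i in range(1,n):
        if S[i,4]<400: continue
        q=Q[L==i];(cx,cy),(w,l),an=cv2.minAreaRect(q.astype(np.float32))
        if w>l: an+=90;w,l=l,w
        print('comp px',S[i,4],'div centre %.1f %.1f size %.1f x %.1f head %.1f'%(cx,cy,w,l,(an+90+90)%180-90),'z',np.median(P[L==i][:,2]).round(1))
    b=(d>0)&(P[...,2]>38)&(P[...,2]<48)&(abs(Q[...,0])<40)&(abs(Q[...,1])<200)
    n,L,S,_=cv2.connectedComponentsWithStats(b.astype(np.uint8))
    for i in range(1,n):
        if S[i,4]<150: continue
        q=Q[L==i];print('bar px',S[i,4],'x',np.percentile(q[:,0],[1,99]).round(1),'y',np.percentile(q[:,1],[1,99]).round(1))
    if len(sys.argv)>1: cv2.imwrite(f'pics/{sys.argv[1]}.png',c['image'][...,::-1])
if __name__=='__main__': report()
E
python3 wm.py
```

```text
2.85 tcp [438.2  51.8  12.5] div -165.8 -52.3 F [-0.5  0.3 -0.8] table -0.8
comp px 1904 div centre -1.1 67.1 size 24.4 x 45.6 head 89.8 z 38.1
comp px 53096 div centre -168.3 -14.1 size 79.5 x 167.0 head -6.8 z 33.6
bar px 2669 x [-11.6   9.2] y [ 45.9 112.8]
bar px 279 x [-8.9  9.9] y [-55.3 -43.8]
```

```bash
python3 - <<'E'
from wm import *
s,c,P,d=wcloud();R=np.array(s['ee_rot']);q=(P-np.array(s['tcp_pos']))@R*1000
for u,v in [(415,285),(420,290),(430,300),(440,310),(450,330),(420,300),(425,315),(215,290),(205,300),(210,320),(195,340),(300,285),(400,290),(380,285),(460,310),(330,285)]:
    print(u,v,q[v,u].round(1),(P[v,u]*1000).round(1),c['image'][v,u])
E
```

```text
415 285 [  8.9  47.5 -33. ] [445.1   4.   45.6] [26 25 28]
420 290 [  8.3  48.9 -37.1] [444.4   2.7  49.7] [21 25 25]
430 300 [  8.9  50.  -48.9] [445.    1.5  61.5] [17 19 20]
440 310 [ 10.5  50.4 -61.1] [446.5   1.1  73.6] [9 8 9]
450 330 [  30.7   34.5 -109.6] [467.4  16.1 122.2] [53 54 55]
420 300 [  8.7  45.8 -48.1] [444.9   5.7  60.7] [20 19 22]
425 315 [  7.6  45.  -59.4] [443.9   6.6  72. ] [19 21 20]
215 290 [  8.4 -42.5 -37.4] [448.4  94.   50. ] [21 23 23]
205 300 [  9.1 -43.8 -49.2] [449.2  95.3  61.8] [24 27 23]
210 320 [  31.9  -24.3 -106.2] [471.2  74.8 118.7] [50 50 51]
195 340 [  28.4  -27.5 -110.2] [467.7  78.2 122.7] [58 57 58]
300 285 [  3.9  -5.2 -20.4] [442.3  56.9  32.9] [103 102  95]
400 290 [  1.   43.8 -20.8] [437.3   8.1  33.4] [26 26 28]
380 285 [  3.6  33.6 -20.3] [440.4  18.1  32.9] [28 26 29]
460 310 [-30.1  94.1  13.5] [404.1 -40.8  -0.9] [123 112  99]
330 285 [  4.1   9.2 -20.9] [441.9  42.5  33.5] [23 25 25]
```

Call:
play_rows --commands '[[[0.003, 0, 0, 0, 0, 0, 0], [0.006, 0, 0, 0, 0, 0, 0], [0.008, 0, 0, 0, 0, 0, 0], [0.008, 0, 0, 0, 0, 0, 0]]]'

```text
time_s: 3.35
tcp_pos: [0.4469, 0.052, 0.0127]
ee_rot: [[0.999, -0.043, 0.0], [-0.043, -0.999, 0.0], [0.0, -0.0, -1.0]]
wrist_force: [-0.1, 0.3, -0.3]
gripper_width: 1.002
```

```bash
python3 wm.py w_c; python3 - <<'E'
import cv2
cv2.imwrite('pics/w_c2.png',cv2.resize(cv2.imread('pics/w_c.png')[220:350,130:500],(740,260)))
E
```

```text
3.35 tcp [446.9  52.   12.7] div -166.4 -43.6 F [-0.1  0.3 -0.3] table -0.7
comp px 1934 div centre -1.9 67.0 size 22.7 x 45.3 head 86.9 z 38.2
comp px 50300 div centre -168.6 -14.0 size 79.5 x 167.6 head -6.7 z 33.6
bar px 3024 x [-11.3   9.1] y [ 46.  121.5]
```

View pics/w_c2.png

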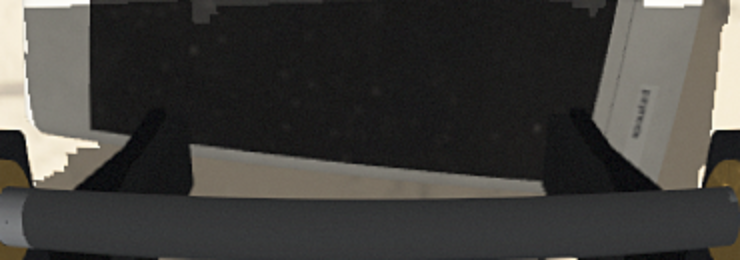

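The fingers are over the terminal: when open, the tips sit higher than the shut-finger TCP because the gripper linkage swings in an arc. I'll back off and measure the tip height at this opening and at a partly closed one.

Call:
play_rows --commands '[[[-0.02, 0, 0, 0, 0, 0, 0], [-0.045, 0.001, 0, 0, 0, 0, 0], [-0.045, 0.001, 0, 0, 0, 0, 0], [-0.045, 0.001, 0, 0, 0, 0, 0]]]'

```text
time_s: 3.8
tcp_pos: [0.4015, 0.0531, 0.0129]
ee_rot: [[0.999, -0.042, 0.001], [-0.042, -0.999, 0.0], [0.001, -0.0, -1.0]]
wrist_force: [1.0, -0.9, 0.4]
gripper_width: 0.999
```

```bash
cat > tip.py <<'E'
from wm import *
s,c,P,d=wcloud();R=np.array(s['ee_rot']);q=(P-np.array(s['tcp_pos']))@R*1000
m=(d>0)&(abs(q[...,0])<14)&(abs(q[...,1])<75)&(P[...,2]>.006)&(c['image'].max(2)<70)
for sg in(-1,1):
    k=q[m&(sg*q[...,1]>0)];
    if len(k)<20: print('few',len(k));continue
    zt=np.percentile(k[:,2],98);t=k[k[:,2]>zt-6];print(len(k),'tip z',zt.round(1),'world',(s['tcp_pos'][2]*1000-zt).round(1),'y',np.percentile(t[:,1],[2,98]).round(1),'x',np.percentile(t[:,0],[2,98]).round(1))
E
python3 tip.py
```

```text
4833 tip z -25.3 world 38.2 y [-50.5 -42. ] x [-9.9 10.2]
7153 tip z -26.7 world 39.6 y [44.4 53. ] x [-9.1 10.4]
```

Call:
play_rows --commands '[[[0, 0, 0, 0, 0, 0, 0.5], [0, 0, 0, 0, 0, 0, 0.5], [0, 0, 0, 0, 0, 0, 0.5], [0, 0, 0, 0, 0, 0, 0.5], [0, 0, 0, 0, 0, 0, 0.5]]]'

```text
time_s: 4.35
tcp_pos: [0.4015, 0.0529, 0.0126]
ee_rot: [[0.999, -0.043, -0.0], [-0.043, -0.999, -0.0], [-0.0, 0.0, -1.0]]
wrist_force: [0.2, 0.9, 0.0]
gripper_width: 0.629
```

```bash
python3 tip.py
```

```text
4058 tip z -25.6 world 38.2 y [-34.8 -26. ] x [-9.1 10.6]
6937 tip z -27.7 world 40.3 y [28.4 37. ] x [-7.8 10.7]
```

```bash
python3 wm.py w_d; python3 - <<'E'
import sys;sys.argv=['x']
from wm import *
s,c,P,d=wcloud();R=np.array(s['ee_rot']);q=(P-np.array(s['tcp_pos']))@R*1000
cv2.imwrite('pics/w_d2.png',cv2.resize(c['image'][200:400,150:480,::-1],(792,480)))
for u in(260,270,280,360,370,380,390): print(u,[(v,*q[v,u].round().astype(int)) for v in range(250,320,8)])
E
```

```text
4.4 tcp [401.4  52.9  12.6] div -165.3 -89.1 F [ 0.3 -0.5 -0.7] table -0.8
comp px 1096 div centre -1.2 61.3 size 23.2 x 34.2 head -88.7 z 37.4
comp px 57986 div centre -168.8 -14.3 size 79.8 x 166.8 head -6.6 z 33.6
comp px 1673 div centre -1.9 -65.1 size 23.2 x 42.1 head -84.1 z 38.1
bar px 1196 x [-11.6   9.4] y [45.  77.3]
bar px 1714 x [-11.2   9.4] y [-90.2 -44.8]
260 [(250, np.int64(10), np.int64(-29), np.int64(13)), (258, np.int64(6), np.int64(-29), np.int64(13)), (266, np.int64(0), np.int64(-29), np.int64(14)), (274, np.int64(-4), np.int64(-30), np.int64(14)), (282, np.int64(9), np.int64(-23), np.int64(-28)), (290, np.int64(6), np.int64(-23), np.int64(-31)), (298, np.int64(4), np.int64(-23), np.int64(-36)), (306, np.int64(0), np.int64(-23), np.int64(-36)), (314, np.int64(-3), np.int64(-23), np.int64(-38))]
270 [(250, np.int64(10), np.int64(-23), np.int64(14)), (258, np.int64(6), np.int64(-23), np.int64(13)), (266, np.int64(1), np.int64(-24), np.int64(14)), (274, np.int64(-4), np.int64(-24), np.int64(13)), (282, np.int64(-9), np.int64(-24), np.int64(13)), (290, np.int64(-14),
[... 1726 characters left out ...]
-23)), (282, np.int64(10), np.int64(32), np.int64(-31)), (290, np.int64(9), np.int64(30), np.int64(-39)), (298, np.int64(9), np.int64(29), np.int64(-45)), (306, np.int64(9), np.int64(28), np.int64(-53)), (314, np.int64(8), np.int64(27), np.int64(-59))]
390 [(250, np.int64(10), np.int64(45), np.int64(14)), (258, np.int64(5), np.int64(45), np.int64(14)), (266, np.int64(0), np.int64(46), np.int64(14)), (274, np.int64(-4), np.int64(46), np.int64(14)), (282, np.int64(-9), np.int64(46), np.int64(12)), (290, np.int64(-15), np.int64(47), np.int64(13)), (298, np.int64(10), np.int64(33), np.int64(-49)), (306, np.int64(10), np.int64(31), np.int64(-55)), (314, np.int64(10), np.int64(30), np.int64(-61))]
```

View pics/w_d2.png

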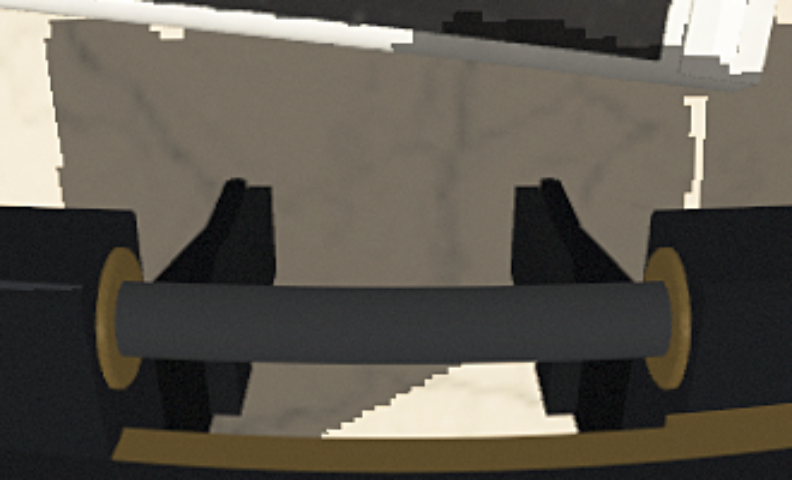

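The wrist crop shows the finger pads ending at tool z of about -24 mm, so the tips are about 38 mm above the counter. I'll lower the tool step by step, watching the force.

Call:
play_rows --commands '[[[0, 0, -0.005, 0, 0, 0, 0], [0, 0, -0.01, 0, 0, 0, 0], [0, 0, -0.015, 0, 0, 0, 0], [0, 0, -0.015, 0, 0, 0, 0]]]'

```text
time_s: 4.9
tcp_pos: [0.4007, 0.0526, -0.0032]
ee_rot: [[0.999, -0.043, -0.002], [-0.043, -0.999, -0.001], [-0.002, 0.001, -1.0]]
wrist_force: [-0.8, 0.7, -0.2]
gripper_width: 0.81
```

Call:
play_rows --commands '[[[0, 0, -0.003, 0, 0, 0, 0], [0, 0, -0.006, 0, 0, 0, 0], [0, 0, -0.009, 0, 0, 0, 0], [0, 0, -0.009, 0, 0, 0, 0]]]'

```text
time_s: 5.3
tcp_pos: [0.4011, 0.0528, -0.0117]
ee_rot: [[0.999, -0.043, -0.001], [-0.043, -0.999, -0.0], [-0.001, 0.0, -1.0]]
wrist_force: [-0.3, 0.6, -0.7]
gripper_width: 0.995
```

```bash
python3 tip.py; python3 wm.py
```

```text
4868 tip z -25.3 world 13.5 y [-50.3 -41.7] x [-9.8 10.3]
7238 tip z -26.6 world 14.9 y [44.1 52.9] x [-8.9 10.4]
5.35 tcp [401.3  52.9 -11.6] div -165.3 -89.2 F [ 0.1 -0.7  0.4] table -0.8
comp px 814 div centre -7.6 56.5 size 12.3 x 26.2 head -81.0 z 34.6
comp px 76170 div centre -168.5 -14.2 size 79.5 x 166.8 head -6.8 z 33.6
comp px 1943 div centre -1.0 -64.6 size 22.9 x 42.3 head -89.7 z 37.7
comp px 442 div centre -209.8 -82.5 size 6.6 x 14.3 head -48.8 z 34.3
comp px 449 div centre -118.5 -82.3 size 6.9 x 14.3 head 50.3 z 34.8
bar px 270 x [-12.4  -4.4] y [47.9 68.9]
bar px 1613 x [-11.4   9.3] y [-89.2 -44.8]
```

Call:
play_rows --commands '[[[0.006, 0, 0, 0, 0, 0, 0], [0.012, -0.001, 0, 0, 0, 0, 0], [0.018, -0.001, 0, 0, 0, 0, 0], [0.023, -0.001, 0, 0, 0, 0, 0], [0.028, -0.001, 0, 0, 0, 0, 0]]]'

```text
time_s: 5.9
tcp_pos: [0.4291, 0.0514, -0.0116]
ee_rot: [[0.999, -0.044, -0.002], [-0.044, -0.999, -0.001], [-0.002, 0.001, -1.0]]
wrist_force: [-2.0, -0.5, 0.2]
gripper_width: 1.001
```

Call:
play_rows --commands '[[[0.004, 0, 0, 0, 0, 0, 0], [0.008, 0, 0, 0, 0, 0, 0], [0.011, 0, 0, 0, 0, 0, 0], [0.011, 0, 0, 0, 0, 0, 0]]]'

```text
time_s: 6.3
tcp_pos: [0.4412, 0.0522, -0.0113]
ee_rot: [[0.999, -0.043, 0.001], [-0.043, -0.999, 0.0], [0.001, -0.0, -1.0]]
wrist_force: [-1.4, 0.2, 0.3]
gripper_width: 0.998
```

```bash
python3 wm.py
```

```text
6.3 tcp [441.2  52.2 -11.3] div -166.3 -49.3 F [-1.4  0.2  0.3] table -0.8
comp px 1383 div centre -9.0 66.3 size 11.6 x 46.3 head -79.5 z 34.7
comp px 72161 div centre -174.0 0.7 size 79.7 x 166.8 head 0.1 z 33.6
comp px 442 div centre -119.5 -43.6 size 7.0 x 15.8 head 55.3 z 34.5
comp px 430 div centre -210.7 -43.7 size 6.8 x 16.2 head -53.5 z 35.1
bar px 478 x [-12.5  -5.2] y [ 49.8 108.5]
bar px 150 x [-7.1  8.2] y [-49.4 -43.4]
```

Aligned: the terminal is at y of about 0.7 mm with a heading of 0.1°. Next I'll back off, lift, turn the tool -90° and go behind it with the jaws at 0.6 closure.

Call:
play_rows --commands '[[[-0.02, 0.001, 0, 0, 0, 0, 0], [-0.02, 0.001, 0.03, 0, 0, 0, 0], [-0.02, 0.001, 0.07, 0, 0, -0.14, 0.6], [-0.01, 0.02, 0.1, 0, 0, -0.28, 0.6], [0, 0.04, 0.1, 0, 0, -0.42, 0.6]]]'

```text
time_s: 6.85
tcp_pos: [0.4441, 0.0941, 0.0936]
ee_rot: [[0.893, -0.451, 0.011], [-0.451, -0.893, 0.005], [0.007, -0.01, -1.0]]
wrist_force: [0.7, 0.9, -0.7]
gripper_width: 0.811
```

Call:
play_rows --commands '[[[0.01, 0.02, 0, 0, 0, -0.14, 0.6], [0.02, 0.04, 0, 0, 0, -0.28, 0.6], [0.035, 0.06, 0, 0, 0, -0.42, 0.6], [0.045, 0.075, 0, 0, 0, -0.56, 0.6], [0.055, 0.082, 0, 0, 0, -0.7, 0.6]]]'

```text
time_s: 7.35
tcp_pos: [0.4964, 0.1757, 0.0889]
ee_rot: [[0.393, -0.92, 0.002], [-0.92, -0.393, 0.001], [-0.0, -0.002, -1.0]]
wrist_force: [0.3, -0.1, 0.4]
gripper_width: 0.424
```

Call:
play_rows --commands '[[[0, 0, 0, 0, 0, -0.14, 0.6], [0, 0, 0, 0, 0, -0.28, 0.6], [0, 0, 0, 0, 0, -0.42, 0.6], [0, 0, 0, 0, 0, -0.45, 0.6], [0, 0, 0, 0, 0, -0.45, 0.6]]]'

```text
time_s: 7.85
tcp_pos: [0.4956, 0.1741, 0.0888]
ee_rot: [[-0.04, -0.999, 0.001], [-0.999, 0.04, 0.0], [-0.0, -0.001, -1.0]]
wrist_force: [-0.4, 0.7, 0.1]
gripper_width: 0.396
```

```bash
python3 wm.py; python3 tip.py
```

```text
7.85 tcp [495.6 174.1  88.8] div -290.4 -0.1 F [-0.4  0.7  0.1] table -0.8
comp px 23883 div centre -189.3 0.7 size 79.6 x 136.8 head 0.2 z 33.5
3045 tip z -25.4 world 114.2 y [-24.6 -16.2] x [-6.  12.6]
5947 tip z -27.1 world 115.9 y [18.4 27.2] x [-5.8 12.6]
```

Call:
play_rows --commands '[[[0.001, 0, -0.04, 0, 0, 0, 0.6], [0.001, 0, -0.08, 0, 0, 0, 0.6], [0.001, 0, -0.095, 0, 0, 0, 0.6], [0.001, 0, -0.1, 0, 0, 0, 0.6], [0.001, 0, -0.1, 0, 0, 0, 0.6]]]'

```text
time_s: 8.45
tcp_pos: [0.4965, 0.1739, -0.0117]
ee_rot: [[-0.041, -0.999, -0.001], [-0.999, 0.041, -0.001], [0.001, 0.001, -1.0]]
wrist_force: [0.5, -0.3, -0.3]
gripper_width: 0.394
```

Call:
play_rows --commands '[[[0, -0.01, 0, 0, 0, 0, 0.6], [-0.001, -0.02, 0, 0, 0, 0, 0.6], [-0.001, -0.03, 0, 0, 0, 0, 0.6], [-0.002, -0.04, 0, 0, 0, 0, 0.6], [-0.002, -0.05, 0, 0, 0, 0, 0.6]]]'

```text
time_s: 8.95
tcp_pos: [0.4951, 0.1235, -0.0105]
ee_rot: [[-0.042, -0.999, 0.002], [-0.999, 0.042, 0.001], [-0.001, -0.002, -1.0]]
wrist_force: [0.3, 2.5, 1.5]
gripper_width: 0.397
```

Call:
play_rows --commands '[[[0, -0.01, 0, 0, 0, 0, 0.6], [-0.001, -0.02, 0, 0, 0, 0, 0.6], [-0.001, -0.03, 0, 0, 0, 0, 0.6], [-0.002, -0.04, 0, 0, 0, 0, 0.6], [-0.002, -0.05, 0, 0, 0, 0, 0.6]]]'

```text
time_s: 9.45
tcp_pos: [0.4921, 0.0731, -0.0114]
ee_rot: [[-0.042, -0.999, -0.0], [-0.999, 0.042, -0.0], [0.0, 0.0, -1.0]]
wrist_force: [-0.7, 2.4, 2.1]
gripper_width: 0.398
```

```bash
python3 wm.py w_e; python3 meas.py e
```

```text
9.45 tcp [492.1  73.1 -11.4] div -189.3 0.7 F [-0.7  2.4  2.1] table -0.8
comp px 56804 div centre -116.0 0.2 size 79.6 x 120.4 head 0.3 z 33.5
9.5 tcp [491.2  71.7 -11.7] div -187.8 -0.1 [ 0.8 -0.8 -0.3]
top (487, -29, 80, 161, 87.5, np.int32(3037), [488.0, -31.0, 33.0]) div x,y,head -87.1 -0.1 -0.1
scene (484, -19, 82, 200, 87.6, np.int32(1923), [484.0, -34.0, 36.0]) div x,y,head -96.9 -3.6 0.0
```

Call:
play_rows --commands '[[[0, -0.01, 0, 0, 0, 0, 0.6], [-0.001, -0.02, 0, 0, 0, 0, 0.6], [-0.001, -0.03, 0, 0, 0, 0, 0.6], [-0.002, -0.04, 0, 0, 0, 0, 0.6], [-0.002, -0.05, 0, 0, 0, 0, 0.6]]]'

```text
time_s: 10.1
tcp_pos: [0.49, 0.0229, -0.0114]
ee_rot: [[-0.042, -0.999, -0.001], [-0.999, 0.042, -0.0], [0.0, 0.001, -1.0]]
wrist_force: [0.3, 0.9, -0.7]
gripper_width: 0.406
```

Call:
play_rows --commands '[[[0, -0.01, 0, 0, 0, 0, 0.6], [-0.001, -0.02, 0, 0, 0, 0, 0.6], [-0.001, -0.03, 0, 0, 0, 0, 0.6], [-0.002, -0.04, 0, 0, 0, 0, 0.6], [-0.002, -0.045, 0, 0, 0, 0, 0.6]]]'

```text
time_s: 10.6
tcp_pos: [0.4882, -0.022, -0.0113]
ee_rot: [[-0.043, -0.999, -0.0], [-0.999, 0.043, -0.0], [0.0, 0.0, -1.0]]
wrist_force: [-0.1, 1.4, -1.2]
gripper_width: 0.401
```

```bash
python3 wm.py w_f; python3 meas.py f
```

```text
10.6 tcp [488.2 -22.  -11.3] div -94.1 0.8 F [-0.1  1.4 -1.2] table -0.8
comp px 57275 div centre -26.6 0.3 size 79.5 x 132.2 head 0.0 z 33.5
comp px 2545 div centre -0.3 75.3 size 21.3 x 29.3 head 90.0 z 39.1
comp px 538 div centre -1.8 48.0 size 7.8 x 20.5 head -14.3 z 35.7
comp px 495 div centre -1.5 -47.6 size 7.7 x 20.2 head 13.5 z 35.3
comp px 2585 div centre -0.3 -75.1 size 21.0 x 29.7 head 89.8 z 39.3
bar px 8883 x [-10.4   9.6] y [ 45.4 144.4]
bar px 9635 x [-10.2   9.8] y [-153.7  -45.2]
10.65 tcp [488.1 -22.3 -11.4] div -93.8 0.7 [-0.2  0.2 -0.4]
top (483, -127, 80, 153, 87.7, np.int32(2908), [483.0, -128.0, 33.0]) div x,y,head 11.0 -0.0 0.1
```

Call:
play_rows --commands '[[[0, -0.01, 0, 0, 0, 0, 0.6], [-0.001, -0.02, 0, 0, 0, 0, 0.6], [-0.001, -0.03, 0, 0, 0, 0, 0.6], [-0.002, -0.04, 0, 0, 0, 0, 0.6], [-0.002, -0.05, 0, 0, 0, 0, 0.6]]]'

```text
time_s: 11.25
tcp_pos: [0.4863, -0.0719, -0.0113]
ee_rot: [[-0.042, -0.999, 0.0], [-0.999, 0.042, 0.0], [-0.0, -0.0, -1.0]]
wrist_force: [-0.6, 2.4, 0.9]
gripper_width: 0.402
```

Call:
play_rows --commands '[[[0, -0.01, 0, 0, 0, 0, 0.6], [-0.001, -0.02, 0, 0, 0, 0, 0.6], [-0.001, -0.03, 0, 0, 0, 0, 0.6], [-0.002, -0.04, 0, 0, 0, 0, 0.6], [-0.002, -0.046, 0, 0, 0, 0, 0.6]]]'

```text
time_s: 11.75
tcp_pos: [0.4841, -0.118, -0.0114]
ee_rot: [[-0.043, -0.999, -0.0], [-0.999, 0.043, 0.0], [-0.0, 0.0, -1.0]]
wrist_force: [0.1, 2.8, 1.2]
gripper_width: 0.4
```

```bash
python3 wm.py w_g; python3 meas.py g
```

```text
11.75 tcp [ 484.1 -118.   -11.4] div 2.0 0.7 F [0.1 2.8 1.2] table -0.7
comp px 56782 div centre 75.0 -0.2 size 79.5 x 120.3 head 0.0 z 33.5
comp px 412 div centre 10.5 19.3 size 6.8 x 15.5 head 39.2 z 35.1
bar px 167 x [ 3.8 10.8] y [152.4 168.1]
bar px 193 x [ 3.9 11.3] y [-171.2 -153.8]
bar px 330 x [ 5.8 10.7] y [ 90.4 114.8]
bar px 335 x [ 6.9 14.8] y [17.5 28.6]
bar px 334 x [ 7.4 14.8] y [-29.1 -18. ]
bar px 354 x [ 6.  10.8] y [-115.7  -90.8]
11.8 tcp [ 484.  -118.4  -11.4] div 2.4 0.6 [ 0.6 -1.7 -0.1]
top (478, -226, 79, 146, 86.3, np.int32(2749), [478.0, -227.0, 34.0]) div x,y,head 110.1 -0.9 -1.3
scene (477, -208, 81, 200, 88.0, np.int32(2657), [476.0, -223.0, 35.0]) div x,y,head 92.2 -2.6 0.4
```

Call:
play_rows --commands '[[[0, -0.01, 0, 0, 0, 0, 0.6], [-0.001, -0.02, 0, 0, 0, 0, 0.6], [-0.001, -0.028, 0, 0, 0, 0, 0.6], [-0.001, -0.034, 0, 0, 0, 0, 0.6], [-0.001, -0.034, 0, 0, 0, 0, 0.6]]]'

```text
time_s: 12.4
tcp_pos: [0.4833, -0.152, -0.0114]
ee_rot: [[-0.043, -0.999, -0.0], [-0.999, 0.043, -0.0], [0.0, 0.0, -1.0]]
wrist_force: [-1.0, 0.2, 0.2]
gripper_width: 0.397
```

Call:
play_rows --commands '[[[0, 0.01, 0, 0, 0, 0, 0.6], [0.001, 0.025, 0, 0, 0, 0, 0.6], [0.001, 0.025, 0.04, 0, 0, 0, 0.6], [0.001, 0.03, 0.09, 0, 0, 0, 0.6], [0.001, 0.06, 0.13, 0, 0, 0, 0.6]]]'

```text
time_s: 12.9
tcp_pos: [0.4848, -0.0913, 0.1207]
ee_rot: [[-0.044, -0.999, 0.001], [-0.999, 0.044, -0.001], [0.001, -0.001, -1.0]]
wrist_force: [1.9, 1.4, 0.6]
gripper_width: 0.399
```

Call:
play_rows --commands '[[[0, 0.04, 0.02, 0, 0, 0, 0.6], [0, 0.08, 0.03, 0, 0, 0, 0.6], [0, 0.12, 0.03, 0, 0, 0, 0.6], [0, 0.16, 0.03, 0, 0, 0, 0.6], [0, 0.16, 0.03, 0, 0, 0, 0.6]]]'

```text
time_s: 13.4
tcp_pos: [0.4845, 0.0731, 0.149]
ee_rot: [[-0.036, -0.999, 0.002], [-0.999, 0.036, 0.001], [-0.001, -0.002, -1.0]]
wrist_force: [-0.6, -0.3, 0.1]
gripper_width: 0.399
```

```bash
python3 meas.py z; python3 - <<'E'
from h import *
from station import r
import cv2
for n in('top','scene'):
    c=r.capture(n);c0=np.load(n+'0.npz')
    print(n,'bowl/cup/bottle before/after')
    for box in((.25,.4,-.4,-.2),(.58,.68,-.25,-.16),(.55,.68,-.42,-.3)):
        f=lambda k:[(o[:4]) for o in topface(k,.012,.25,box,.03)][:2]
        print(f(c0),f(c))
    E=c['extrinsics']
E
```

```text
13.4 tcp [484.5  73.1 149. ] div -189.0 -6.9 [-0.6 -0.3  0.1]
top (478, -248, 80, 168, 87.5, np.int32(3222), [478.0, -248.0, 33.0]) div x,y,head 132.1 0.0 -0.1
scene (475, -253, 81, 173, 87.5, np.int32(2756), [475.0, -257.0, 35.0]) div x,y,head 137.2 -2.8 -0.1
top bowl/cup/bottle before/after
[(332, -305, 94, 95)] [(332, -305, 94, 95)]
[(624, -211, 75, 75)] [(624, -211, 75, 75)]
[(621, -389, 68, 126)] [(622, -389, 68, 126)]
scene bowl/cup/bottle before/after
[(338, -284, 96, 114)] [(338, -284, 96, 113)]
[(620, -201, 76, 97)] [(619, -201, 76, 98)]
[(642, -324, 69, 212)] [(643, -325, 69, 214)]
```

View pics/top_z.png

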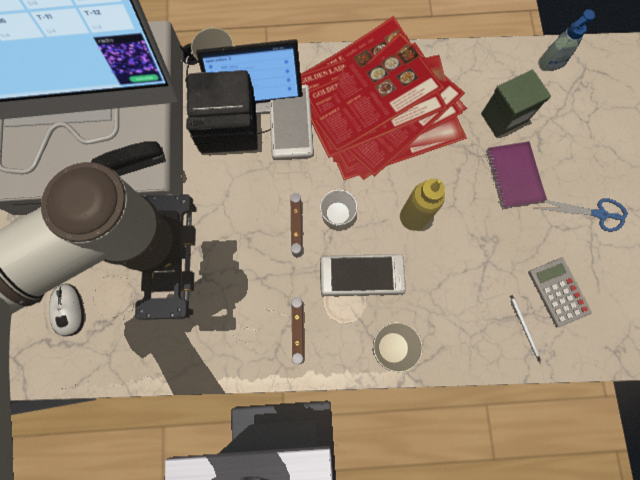

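The terminal lies at about (362,274), past the gap and straight. Its back end is about 47 mm past the divider's centre line, nothing else has moved, and the arm is clear.

```bash
python3 -c "
from station import r
print(r.finish_job())"
```

```text
the job is handed in; nothing more can be done
None
```

The terminal is through the gap and lying on the pick-up side, and the job is handed in; no verdict was reported. I squared it up with a sideways push from the open fingers, then pushed it lengthwise from behind with the half-closed fingertips.

**On the way:** while it was in the gap, its centre passed within a few millimetres of the divider's line. It was less than 1 mm off the middle line, with a heading of about 0°.

**Final checks, in the divider frame:**

| Check | Top camera | Scene camera |
|---|---|---|
| Terminal centre, x | 132 mm | 137 mm |
| Terminal centre, y | 0 mm | -3 mm |
| Heading | -0.1° | -0.1° |
| Back end past the divider's centre line | about 47 mm | about 52 mm |

- **Bystanders:** the bowl, cup and bottle read within 1–2 mm of where they stood.
- **Arm:** it was clear of everything at 13.4 s, and measured wrist forces stayed under about 3 N.

**What disagreed:** the first sideways push passed a few millimetres above the terminal without touching it. The finger ends sit about 25 mm higher than the stated TCP, so I measured them with the wrist camera and lowered the tool before pushing again. The two cameras differ by about 5 mm in the final x, well inside the allowed range.

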